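# Fit the photometer lamp and hold the filter selector on its third click

### The job

Plug the orange lamp module fully home into the orange-framed socket of the photometer and let go of it, leaving the amber bottle, the beaker and the jar undisturbed. Then turn the black selector knob clockwise (seen from above), counting clicks, to the third click (the blue mark) without running on towards the fourth. The knob springs back when released, so finish with the gripper still holding it on the third click.

Things in the scene. Friction and masses are not known exactly. Their poses are not given: they have to be found in the camera images.
- lamp_centre (a point): centre (half-way up) of the loose orange lamp module, 58 mm tall, some 0.12 kg, standing on its foot left or right of the photometer. z up. Steel foot 18 (its x) by 28 (its y) by 18 mm tall, from 29 to 11 mm below this point; above it the orange grip head, 30 (x) by 40 (y) by 40 mm tall. Best gripped across x, on the head, about 11 mm above this point
- lamp: the same lamp module, origin at the centre of the underside of its foot, same axes
- socket (a point): centre of the mouth of the rectangular hole in the photometer's flat top, 60 mm above the bench; z up. Hole 20 (its x) by 30 (its y) by 21 mm deep, chamfered, in a thin orange frame. The lamp fits either way round (half a turn makes no difference), its x along the socket's x; fully home, its head rests on the top and lamp_centre is 11 mm above this point
- photometer: fixed white bench instrument 170 mm (x) by 280 mm (y) by 60 mm tall, origin at the centre of its underside; the socket is 75 mm to its +y side and the dial on its -y side
- dial: fixed round aluminium dial plate on the photometer's top, 88 mm across and 6 mm thick, with the selector knob on it; origin at the centre of its underside, z up. Five radial marks at the knob's stops: parked (black, on its -x side), first and second click (black), third (blue), fourth (red)
- selector_grip (a point): point on the knob's vertical axis at the height to grip, 37 mm above the photometer's top. The knob is a black upright bar 50 (its x) by 14 (its y) by 36 mm tall, its top 11 mm above this point, on a disc 52 mm across whose top is 23 mm below it; a white line at the bar's -x end is the pointer. This frame turns with the knob; z up
- selector (a joint): knob angle in rad, clockwise from above: 0 parked (start), first click 0.45, second 0.90, third 1.35, fourth 1.80, end of travel 1.95. A spring pushes it back to 0 from anywhere with 0.10 to 0.16 N m; the detents add a ripple of about 0.075 N m either way, so turning takes up to 0.24 N m and it does not stay where it is released
- amber_bottle: loose amber bottle 64 mm across, 130 mm tall, on the other side of the photometer from the lamp; leave alone; origin under its centre
- beaker: loose glass beaker 72 mm across, 90 mm tall, beside the photometer, towards its far end; leave alone; origin under its centre
- jar: loose white jar with blue lid 60 mm across, 75 mm tall, beside the photometer, towards its far end; leave alone; origin under its centre

How it is judged (in metres and radians):
On the way, in this order (a step that is already met when the one before it is completed fails the run):
1. the lamp module is fully home in the socket and let go (z of lamp_centre in the frame of socket below 0.0135 m and horizontal distance between lamp_centre and socket below 0.004 m and angle between lamp_centre's own z axis and vertical below 0.06 rad and angle between the x axis of lamp_centre and the x axis of socket, either way round below 0.12 rad and contact force between lamp and the fingers below 0.1 N), for 0.2 s.
2. the gripper holds the knob on the third click (value of joint selector between 1.22 and 1.48 rad and contact force between dial and the fingers above 1 N), for 0.3 s.
At the end, for the whole second after the job is handed in: lamp fully home in the socket (2.5 mm of full depth, 4 mm sideways, 0.06 rad of upright, 0.12 rad of the socket's direction) and not touched by the fingers; knob still, within 0.13 rad of the third click (1.35 rad), the fingers pressing on it with over 1 N, through the last second (all of step 1 and all of step 2 and velocity of joint selector between -0.1 and 0.1 rad/s); the arm keeps its last pose, push and grip.
It fails at once if the knob runs on past the third click towards the fourth (value of joint selector above 1.6 rad).
It fails at once if the knob is turned while the lamp is not plugged in (value of joint selector above 0.3 rad and not (z of lamp_centre in the frame of socket below 0.0135 m and horizontal distance between lamp_centre and socket below 0.004 m and angle between lamp_centre's own z axis and vertical below 0.06 rad and angle between the x axis of lamp_centre and the x axis of socket, either way round below 0.12 rad)).
It fails at once if the amber bottle is pushed away or tipped (distance of amber_bottle from where it was at the start of the episode above 0.03 m or angle between amber_bottle's own z axis and vertical above 0.3 rad).
It fails at once if the beaker is pushed away or tipped (distance of beaker from where it was at the start of the episode above 0.03 m or angle between beaker's own z axis and vertical above 0.3 rad).
It fails at once if the jar is pushed away or tipped (distance of jar from where it was at the start of the episode above 0.03 m or angle between jar's own z axis and vertical above 0.3 rad).
It also fails if it takes over 59 s, if anything falls off the work surface, if the arm or the gripper's body presses on something with over 40 N, if the wrist force passes 120 N, or if a joint passes its speed limit or range.

### The arm

A 7-joint arm with a two-finger parallel gripper is mounted at the origin on the work surface. World frame = base frame: x ahead of the robot, y to its left, z up, the work surface at z = 0. Lengths are in m, angles in degrees, forces in N, time in s.
With the tool pointing down it reaches from about 0.425 to 0.875 m from the base axis. Payload 4.7 kg.
Tool frame: the origin (TCP) lies midway between the tips of the shut fingers; the grasp point (between the pads) lies 19 mm behind it; z points along the fingers, x is the direction in which the jaws open and shut, and the axes are right-handed (so a half turn about z gives the same grasp; the last joint's range is limited). The gripper opens to 87 mm and grips with 3 to 60 N. Pads are 19 mm wide; open, the fingers measure 117 mm over their backs; the gripper's body (75 mm by 190 mm) begins 51 mm behind the grasp point.
Start: joints at [-69.551, 18.392, -4.016, 83.108, 1.295, 78.541, -3.26], TCP at [0.219, 0.612, 0.223] pointing down, gripper open.
Joint ranges: [-163.93, 163.93], [-17.29, 119.83], [-79.2, 71.16], [3.27, 140.29], [-89.18, 269.18], [5.43, 117.66], [-154.24, 154.24]. Speed limits (degrees/s): [147.25, 147.25, 180, 180, 180, 180, 180].

### API

Orientations are given as [roll, pitch, yaw] about the fixed x, y, z axes, in that order (R = Rz(yaw) Ry(pitch) Rx(roll)).
In Python, from cell import telemetry, optics, env gives the robot as it stands.
- The arm moves only by the tool arm_command, never from a script. Its arguments are lists of equal length, an entry for each row: "translation": the shift along the tool's x, y, z in cm, a list of three; "twist": the turn about the tool's z in degrees. In form: {"translation": [[x, y, z], ...], "twist": [twist, ...]}. A call has 1 to 10 rows; each row shifts and turns the pose as measured when the row begins, along the tool's axes as they then stand; what a row does not reach is not made up. A row lasts 1/8 s, in which the tool goes at most 62.5 mm and 10.7 degrees, less where a joint would pass 70% of its speed; a pose out of reach is approached as far as the arm can. A call is refused whole if a number of a shift passes 6.25 or a number of a turn 10.7, either way. A call with a gripper value outside its range is refused whole. "grip" is the opening in per cent of the stroke, from 0 (shut) to 100 (fully open), set as the call begins (left out, the last holds). The fingers move at their own pace and stop on an object; "force" is the grip in N (left out, the last holds). Time passes only in rows, so rows that do not move let the fingers close. It gives the time, the measured TCP pose, the force and the opening at its end, in the units of the state.
- telemetry.get_obs(): the state, without advancing time (a new reading comes with each control period).
- optics.read_camera(name): name is "scene" or "top"; returns a dict with "img" (420x560x3 uint8, blue, green, red), "fx", "fy", "cx", "cy" (pixels), "extrinsics" (4x4, takes a point from camera to world coordinates). Camera axes: x right, y up, looking along -z (the intrinsics and any distortion apply to the point x, -y, -z); pixel columns grow to the right and rows downward; lengths in m; the calibration is good to about 2 mm. A picture is of the moment at which its call begins. There is no depth.
- env.sign_off(): hands the job in, once; it reports no verdict.
The state is a dict: "time_s": time; "qpos": joint angles; "joint_velocities": joint speeds; "effort": joint torques, N m; "tool_pos": TCP position; "tool_rot": TCP orientation; "force": force on the tool from outside, world axes, zero at the start; "wrist_torque": the same for the moment, N m; "grip_width": finger opening in m.
Only numpy, scipy, OpenCV 4.12 (cv2) and the standard library are available. Lean on these libraries where they do the work, as an engineer would, in place of code of your own. Each camera call takes 0.05 s, during which the arm holds its last target. There are 200 camera calls.

## Working session

There is one attempt and no reset: what is moved stays moved. The work goes in short steps, Python scripts to look and compute and a tool call to move; the robot and the scene stay as the last step left them, time stands still between calls to the robot, and variables do not carry over. Pictures are saved under pics/ and viewed, about 8 in all and at most 12, crops included, and the job is handed in when it is done.

Besides the shell and the picture viewer there is one more tool, called after ">>>" by a JSON object that holds its "name" and its "arguments". arm_command: Moves the arm, as the interface text tells. Its arguments: {"type":"object","properties":{"translation":{"type":"array","items":{"type":"array","items":{"type":"number"}}},"twist":{"type":"array","items":{"type":"number"}},"grip":{"type":"number"},"force":{"type":"number"}},"required":["translation","twist"]}

```bash
mkdir -p pics; ls; python3 - <<'E'
from cell import telemetry, optics, env
import cv2, numpy as np
np.set_printoptions(precision=4,suppress=True)
o=telemetry.get_obs(); print(o)
for n in("scene","top"):
    c=optics.read_camera(n); cv2.imwrite(f"pics/{n}0.png",c["img"]); print({k:v for k,v in c.items() if k!="img"})
E
```

```text
pics
{'time_s': 0.0, 'qpos': array([-69.5499,  18.4388,  -4.0162,  83.1747,   1.2955,  78.5402,
        -3.2603]), 'joint_velocities': array([-0.0813, -0.0069, -0.0779, -0.0325, -0.035 ,  0.0071, -0.0735]), 'effort': array([ -0.0001, -49.1285,  -0.4039, -31.253 ,  -0.0639,   0.0437,
         0.0002]), 'tool_pos': array([0.2184, 0.6116, 0.2215]), 'tool_rot': array([179.994 ,   0.1085,  70.3601]), 'force': array([-0.1265, -0.3138, -0.0036]), 'wrist_torque': array([ 0.0192,  0.0271, -0.0308]), 'grip_width': 0.08685942099138311}
{'fx': 495.79920676168655, 'fy': 495.79920676168655, 'cx': 284.12228574511727, 'cy': 209.2398627316393, 'extrinsics': array([[ 0.8784, -0.2696,  0.3945,  0.9958],
       [ 0.4777,  0.5129, -0.7132, -0.76  ],
       [-0.01  ,  0.815 ,  0.5794,  0.7189],
       [ 0.    ,  0.    ,  0.    ,  1.    ]])}
{'fx': 525.7933749947135, 'fy': 525.7933749947135, 'cx': 281.4727383678104, 'cy': 205.80662863819038, 'extrinsics': array([[ 0.0571,  0.9764, -0.2081,  0.241 ],
       [-0.9984,  0.0549, -0.0165, -0.016 ],
       [-0.0047,  0.2087,  0.978 ,  1.5055],
       [ 0.    ,  0.    ,  0.    ,  1.    ]])}
```

View pics/scene0.png

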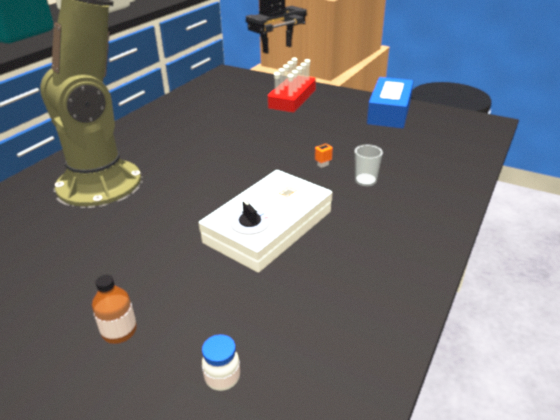

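View pics/top0.png

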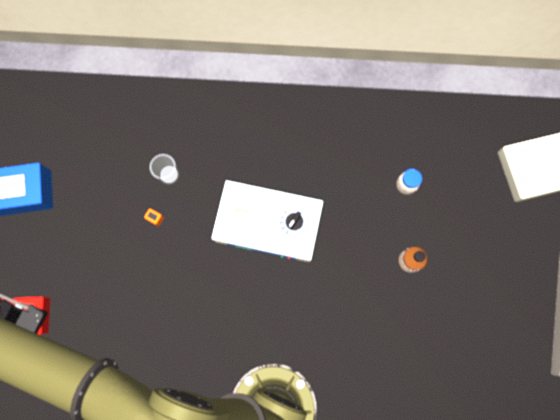

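The scene view shows the lamp at (324,153) beside the beaker (367,165), and the photometer in the middle with its knob at (249,213). In the top view the lamp is at (153,216), the socket at about (243,212) and the knob at (294,221). Next I'll enlarge both and project pixels to positions.

```bash
cat >h.py <<'E'
from cell import telemetry, optics, env
import cv2, numpy as np
np.set_printoptions(precision=4,suppress=True)
def back(c,u,v,z):
    E=c["extrinsics"]; d=E[:3,:3]@np.array([(u-c["cx"])/c["fx"],-(v-c["cy"])/c["fy"],-1]); o=E[:3,3]
    return o+d*(z-o[2])/d[2]
def proj(c,p):
    E=c["extrinsics"]; q=E[:3,:3].T@(np.array(p)-E[:3,3]); return np.array([c["cx"]+c["fx"]*q[0]/-q[2],c["cy"]-c["fy"]*q[1]/-q[2]])
def crop(img,x0,y0,x1,y1,s): return cv2.resize(img[y0:y1,x0:x1],None,fx=s,fy=s,interpolation=cv2.INTER_CUBIC)
E
python3 - <<'E'
from h import *
c=optics.read_camera("top"); s=optics.read_camera("scene")
a=crop(c["img"],135,175,335,268,4); b=crop(s["img"],195,135,345,270,4)
cv2.imwrite("pics/t1.png",a); cv2.imwrite("pics/s1.png",b[:, :])
for n,cc in (("top",c),("scene",s)):
    hsv=cv2.cvtColor(cc["img"],cv2.COLOR_BGR2HSV)
    m=cv2.inRange(hsv,(5,150,120),(20,255,255))
    k,l,st,ce=cv2.connectedComponentsWithStats(m)
    for i in range(1,k):
        if st[i,4]>30: print(n,"orange",st[i],ce[i])
    w=cv2.inRange(hsv,(0,0,150),(179,80,255))
    roi=np.zeros_like(w)
    if n=="top": roi[170:275,200:335]=w[170:275,200:335]
    else: roi[165:270,195:340]=w[165:270,195:340]
    cn=max(cv2.findContours(roi,0,2)[0],key=cv2.contourArea)
    r=cv2.minAreaRect(cn); print(n,r,cv2.boxPoints(r).tolist())
    if n=="top":
        for p in cv2.boxPoints(r): print(back(cc,*p,0.06))
E
```

```text
top orange [144 208  20  18 110] [154.4091 216.9364]
top orange [404 247  23  22 300] [413.61   258.4467]
top ((266.9006652832031, 220.08514404296875), (103.1590805053711, 63.49473571777344), 11.996898651123047) [[209.8487091064453, 240.41786193847656], [223.04664611816406, 178.30992126464844], [323.95263671875, 199.75242614746094], [310.75469970703125, 261.8603515625]]
[0.4394 0.2012 0.06  ]
[0.6191 0.1789 0.06  ]
[ 0.5727 -0.11    0.06  ]
[ 0.3958 -0.0809  0.06  ]
scene orange [315 144  18  19 270] [323.1963 152.9963]
scene orange [ 92 286  37  33 877] [110.2645 303.0661]
scene orange [104 331  29  12  92] [118.1848 339.0435]
scene ((265.2851867675781, 214.9825897216797), (78.21306610107422, 131.4345245361328), 49.63546371459961) [[189.8853302001953, 227.74746704101562], [290.0304870605469, 142.62411499023438], [340.68505859375, 202.21771240234375], [240.53988647460938, 287.341064453125]]
```

View pics/t1.png

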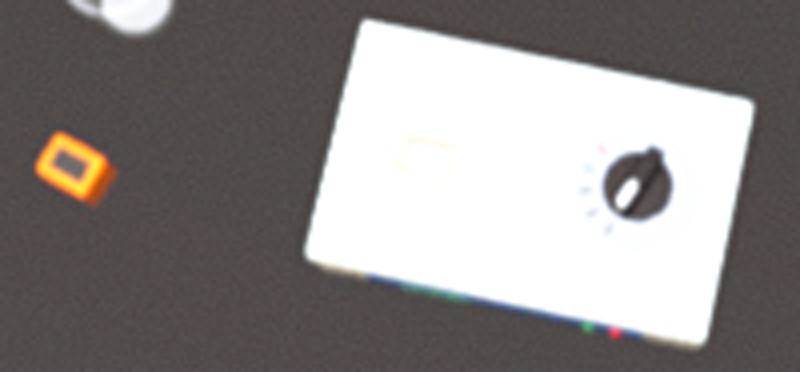

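View pics/s1.png

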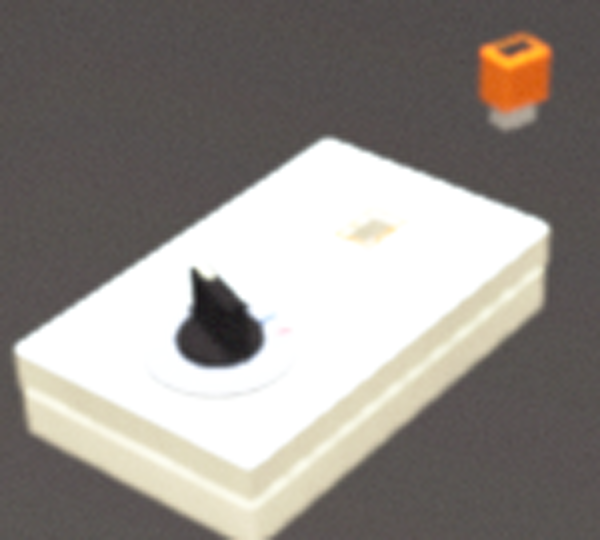

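The photometer's top corners are clear in the crop, and the knob's white pointer is at about (628,192) on the enlarged view. The socket frame is faint at about (427,153). I'll fit box silhouettes in both views for sub-pixel poses.

```bash
cat >fit.py <<'E'
from h import *
from scipy.optimize import minimize
def grab(n,k=4):
    c=optics.read_camera(n); c["f"]=np.mean([c["img"].astype(float)]+[optics.read_camera(n)["img"] for _ in range(k-1)],0); return c
def box(p,sx,sy,z0,z1):
    x,y,t=p; R=np.array([[np.cos(t),-np.sin(t)],[np.sin(t),np.cos(t)]])
    q=[(R@(a*sx/2,b*sy/2)+(x,y)) for a in(-1,1) for b in(-1,1)]
    return [(u[0],u[1],z) for u in q for z in(z0,z1)]
def render(c,pts,roi,S=8,sig=.6):
    x0,y0,x1,y1=roi; P=np.array([proj(c,p) for p in pts]); h=cv2.convexHull(P.astype(np.float32)).reshape(-1,2)
    m=np.zeros(((y1-y0)*S,(x1-x0)*S),np.uint8)
    cv2.fillConvexPoly(m,np.round(((h-(x0,y0)+.5)*S-.5)*16).astype(np.int32),255,shift=4)
    return cv2.GaussianBlur(cv2.resize(m,(x1-x0,y1-y0),interpolation=cv2.INTER_AREA)/255.,(0,0),sig)
def fit(views,dims,p0,step):
    # views: (cam, soft image in roi, roi)
    f=lambda p:sum(((render(c,box(p,*dims),r)-a)**2).sum() for c,a,r in views)
    best=None
    for s in (1,.3):
        sim=np.array([p0]+[np.array(p0)+s*np.array(step)*e for e in np.eye(3)])
        r=minimize(f,p0,method="Nelder-Mead",options=dict(initial_simplex=sim,xatol=1e-5,fatol=1e-3,maxiter=300)); p0=r.x
    return r.x,r.fun
E
cat >m1.py <<'E'
from fit import *
T=grab("top");S=grab("scene")
def bright(c,r):
    x0,y0,x1,y1=r; g=c["f"][y0:y1,x0:x1].max(2); return np.clip((g-75)/(200-75),0,1)
def fillm(a):
    m=(a>.5).astype(np.uint8); cn=max(cv2.findContours(m,0,2)[0],key=cv2.contourArea); f=np.zeros_like(m); cv2.drawContours(f,[cn],-1,1,-1)
    inner=cv2.erode(f,np.ones((3,3))); keep=cv2.dilate(f,np.ones((5,5))); return np.where(inner>0,1,a)*keep
rt=(200,170,335,272); rs=(190,160,345,280)
A=fillm(bright(T,rt)); B=fillm(bright(S,rs))
for v in ([(T,A,rt)],[(S,B,rs)],[(T,A,rt),(S,B,rs)]):
    p,e=fit(v,(.17,.28,0,.06),[.505,.047,np.deg2rad(9)],(.02,.02,.1))
    x,y,t=p; print("photometer",p,np.rad2deg(t),e,"socket",x-.075*np.sin(t),y+.075*np.cos(t))
def orange(c,r):
    x0,y0,x1,y1=r; f=c["f"][y0:y1,x0:x1]; return np.clip((f[...,2]-f[...,0]-15)/110,0,1)
lt=(138,202,172,232); ls=(308,138,342,172)
C=orange(T,lt); D=orange(S,ls)
Cf=fillm(C);Df=fillm(D)
for v in ([(T,Cf,lt)],[(S,Df,ls)],[(T,Cf,lt),(S,Df,ls)]):
  for t0 in (.6,-.9):
    p,e=fit(v,(.03,.04,.018,.058),[*back(T,152.5,216,.058)[:2],t0],(.02,.02,.2)); print("lamp",p,np.rad2deg(p[2]),e)
E
python3 m1.py
```

```text
photometer [ 0.5101  0.0457 -0.1551] -8.887011653920027 130.82269351228075 socket 0.5216544885963323 0.1198218757189646
photometer [ 0.505   0.0483 -0.1561] -8.942688809490264 65.91364692574592 socket 0.5166563671654716 0.12240212711376106
photometer [ 0.5075  0.0465 -0.158 ] -9.05336147839217 303.52206992232095 socket 0.5192925519374528 0.12054112483537348
lamp [0.5019 0.372  1.0093] 57.826703300925196 35.32979624152105
lamp [ 0.501   0.3709 -0.3543] -20.300880179843123 13.798379380756376
lamp [0.4987 0.3704 1.4802] 84.80933206611147 14.506016910646336
lamp [ 0.4985  0.3706 -0.4895] -28.04388029145077 1.6449836622737681
lamp [0.4994 0.37   1.1188] 64.1033858479661 61.46969302168881
lamp [ 0.4997  0.3702 -0.3949] -22.626599272766754 20.746818054866807
```

```bash
cat >m2.py <<'E'
from fit import *
T=grab("top",8);S=grab("scene",8)
def st(c,r,s,lo,hi):
    x0,y0,x1,y1=r; f=np.clip((c["f"][y0:y1,x0:x1]-lo)/(hi-lo)*255,0,255).astype(np.uint8); return cv2.resize(f,None,fx=s,fy=s,interpolation=cv2.INTER_CUBIC)
a=st(S,(268,178,308,208),10,150,255); b=st(T,(225,198,265,228),10,200,255)
d=st(S,(308,140,348,170),10,20,255); e=st(T,(138,202,178,232),10,20,255)
cv2.imwrite("pics/m2.png",np.vstack([np.hstack([a,b]),np.hstack([d,e])]))
E
python3 m2.py
```

```text
(no output)
```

View pics/m2.png

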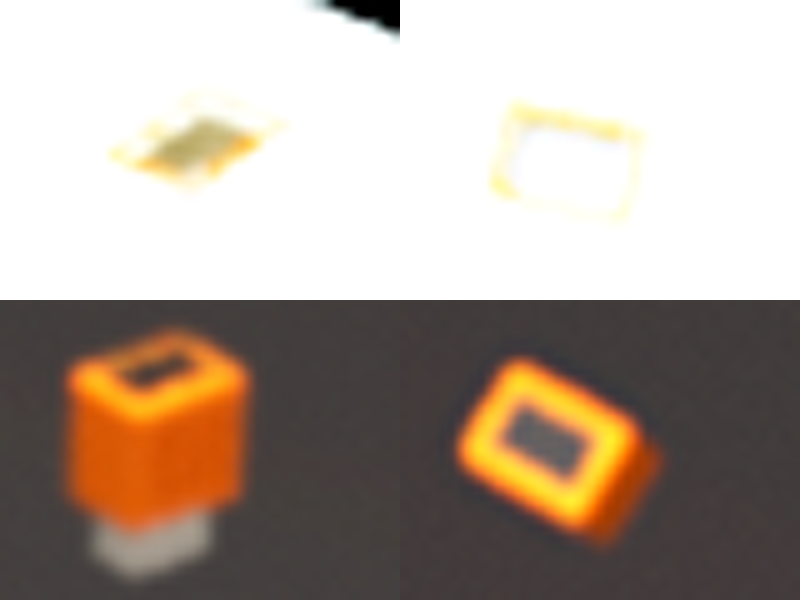

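The top two panels show the socket frame: centre about (287.5,191.5) in the scene view and (241.4,213.7) in the top view. The bottom two show the lamp's top face, centre about (152.65,215.8) in the top view. I'll compare these points across the two cameras.

```bash
cat >m3.py <<'E'
from fit import *
T=optics.read_camera("top");S=optics.read_camera("scene")
tp=lambda x,y,ox,oy:(x/10-.45+ox,y/10-.45+oy)
Q=lambda c,L,ox,oy,z:np.array([back(c,*tp(x,y,ox,oy),z) for x,y in L])
def rep(n,P):
    P=P[:,:2]; print(n,"centre",P.mean(0),"sides",np.linalg.norm(np.diff(P,axis=0,append=P[:1]),axis=1), "dirs",np.rad2deg(np.arctan2(*np.diff(P,axis=0,append=P[:1]).T[::-1])))
rep("sockT",Q(T,[(112,105),(243,132),(227,216),(92,192)],225,198,.0605))
rep("sockS",Q(S,[(113,153),(205,93),(285,123),(190,188)],268,178,.0605))
rep("lampT",Q(T,[(118,57),(243,128),(185,230),(58,155)],138,202,.058))
rep("lampS",Q(S,[(70,80),(178,30),(248,72),(140,120)],308,140,.058))
print(telemetry.get_obs()["time_s"])
o=telemetry.get_obs(); p=o["tool_pos"]
print("tcp proj", proj(T,p),proj(S,p))
E
python3 m3.py
```

```text
sockT centre [0.5197 0.1193] sides [0.0377 0.0243 0.0385 0.0254] dirs [-98.622  173.4144  83.0039  -8.4223]
sockS centre [0.519  0.1194] sides [0.0344 0.0237 0.0362 0.024 ] dirs [  78.1951   -6.8286 -101.1507  168.7831]
lampT centre [0.5001 0.3679] sides [0.0416 0.0326 0.0425 0.032 ] dirs [-116.1324  156.1896   63.0703  -25.4338]
lampS centre [0.4999 0.3677] sides [0.0432 0.0309 0.0418 0.0295] dirs [  70.7282  -26.3014 -111.0527  156.2854]
1.5
tcp proj [ 21.8374 312.2901] [277.0889  48.8576]
```

The two cameras agree to 1 mm or better: the lamp is at (0.500, 0.368) with yaw about -24°, the socket at (0.519, 0.119) with yaw about -9°. The sizes and reach check out too. Next is a small row planner and the beaker and dial positions.

```bash
cat >plan.py <<'E'
import sys
from h import *
# plan.py x y z yaw N : rows in tool axes (tool pointing down)
def plan(x,y,z,yaw,N):
    o=telemetry.get_obs(); p=o["tool_pos"]; w=o["tool_rot"][2]; d=(np.array([x,y,z])-p)*100/N; dt=((w-yaw+180)%360-180)/N
    rows=[]
    for i in range(N):
        t=np.deg2rad(w-i*dt); c,s=np.cos(t),np.sin(t)
        rows.append([round(float(v),2) for v in (c*d[0]+s*d[1], s*d[0]-c*d[1], -d[2])])
    print(rows,[round(float(dt),2)]*N)
if __name__=="__main__":
    a=[float(v) for v in sys.argv[1:]]; plan(*a[:4],int(a[4]))
    o=telemetry.get_obs(); print(o["time_s"],o["tool_pos"],o["tool_rot"],o["force"],o["grip_width"])
E
python3 plan.py .5 .368 .16 -24 10
python3 - <<'E'
from h import *
T=optics.read_camera("top");S=optics.read_camera("scene")
print("beaker base",back(S,367,178,0),"top rim",back(T,162.5,166.5,.09))
k=lambda x,y:(135+x/4-.4,175+y/4-.4)
for n,q,z in (("knobtop hi",(655,150),.108),("pointer lo",(622,203),.108),("disc centre",(638,187),.074)): print(n,back(T,*k(*q),z))
for q in [(607,228),(592,212),(585,190),(588,168),(602,148)]: print("mark",back(T,*k(*q),.066))
k2=lambda x,y:(195+x/4-.4,135+y/4-.4)
print("scene disc centre",back(S,*k2(219,336),.074),"dial plate",back(S,*k2(219,345),.066))
E
```

```text
[[-1.35, 3.47, 0.63], [-0.77, 3.65, 0.63], [-0.16, 3.72, 0.63], [0.45, 3.7, 0.63], [1.06, 3.57, 0.63], [1.63, 3.35, 0.63], [2.15, 3.04, 0.63], [2.62, 2.65, 0.63], [3.02, 2.18, 0.63], [3.34, 1.66, 0.63]] [9.44, 9.44, 9.44, 9.44, 9.44, 9.44, 9.44, 9.44, 9.44, 9.44]
1.5 [0.2185 0.6122 0.2226] [179.9996  -0.0017  70.3585] [ 1.526  -0.7062 -0.1294] 0.0869261950024326
beaker base [0.6366 0.3603 0.    ] top rim [0.6359 0.347  0.09  ]
knobtop hi [ 0.5235 -0.039   0.108 ]
pointer lo [ 0.4859 -0.0187  0.108 ]
disc centre [ 0.5037 -0.0292  0.074 ]
mark [ 0.4751 -0.0093  0.066 ]
mark [0.4857 0.0017 0.066 ]
mark [0.5009 0.0074 0.066 ]
mark [0.5166 0.0062 0.066 ]
mark [ 0.5313 -0.0027  0.066 ]
scene disc centre [ 0.5062 -0.0325  0.074 ] dial plate [ 0.5045 -0.0306  0.066 ]
```

>>> {"name": "arm_command", "arguments": {"translation": [[-1.35,3.47,0.63],[-0.77,3.65,0.63],[-0.16,3.72,0.63],[0.45,3.7,0.63],[1.06,3.57,0.63],[1.63,3.35,0.63],[2.15,3.04,0.63],[2.62,2.65,0.63],[3.02,2.18,0.63],[3.34,1.66,0.63]], "twist": [9.44,9.44,9.44,9.44,9.44,9.44,9.44,9.44,9.44,9.44], "grip": 75, "force": 30}}

```text
time_s: 2.85
tool_pos: [0.4992, 0.3592, 0.1582]
tool_rot: [-179.7, 0.1, -26.6]
force: [-0.1, -0.5, -0.7]
grip_width: 0.0648
```

```bash
python3 plan.py .5 .368 .07 -24 4
```

```text
[[-0.08, -0.21, 2.2], [-0.08, -0.21, 2.2], [-0.08, -0.21, 2.2], [-0.07, -0.21, 2.2]] [-0.66, -0.66, -0.66, -0.66]
2.85 [0.4992 0.3592 0.1582] [-179.7217    0.1441  -26.6264] [-0.1202 -0.4719 -0.7496] 0.06484480072620212
```

>>> {"name": "arm_command", "arguments": {"translation": [[-0.08,-0.21,2.2],[-0.08,-0.21,2.2],[-0.08,-0.21,2.2],[-0.07,-0.21,2.2],[0,0,0]], "twist": [-0.66,-0.66,-0.66,-0.66,0]}}

```text
time_s: 3.48
tool_pos: [0.5044, 0.3642, 0.0683]
tool_rot: [-179.7, -0.0, -24.5]
force: [-0.9, -0.3, 0.1]
grip_width: 0.0654
```

```bash
python3 plan.py .5 .368 .025 -24 3; python3 - <<'E'
from fit import *
T=optics.read_camera("top");S=optics.read_camera("scene")
a=crop(S["img"],290,110,370,180,7)
b=crop(T["img"],120,180,190,240,7)
b=cv2.resize(b,(480,480*b.shape[0]//b.shape[1])); a=cv2.resize(a,(320*a.shape[1]//a.shape[0]*b.shape[0]//320,b.shape[0]))
o=np.hstack([a,b]); o=cv2.resize(o,None,fx=min(1,800/o.shape[1]),fy=min(1,800/o.shape[1])); cv2.imwrite("pics/g1.png",o); print(o.shape)
E
```

```text
[[-0.19, -0.05, 1.44], [-0.19, -0.05, 1.44], [-0.19, -0.06, 1.44]] [-0.16, -0.16, -0.16]
3.475 [0.5044 0.3642 0.0683] [-179.7071   -0.0261  -24.4671] [-0.8612 -0.3106  0.1192] 0.06538004961244082
(347, 800, 3)
```

View pics/g1.png

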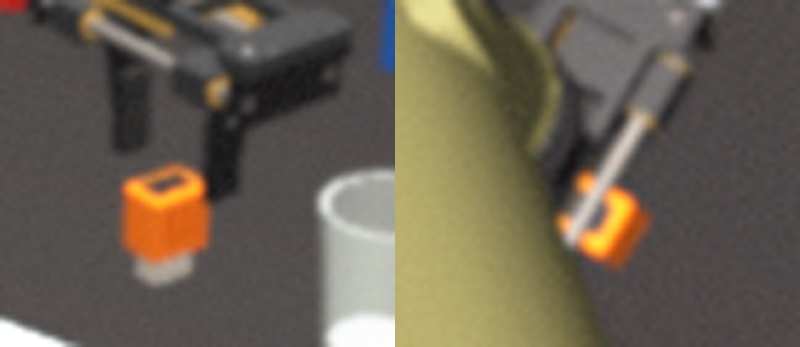

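The open fingers straddle the lamp in the scene view, at (128,100) and (222,150) with the lamp at (165,215) between and below. The beaker is clear. I'll go down and grip.

>>> {"name": "arm_command", "arguments": {"translation": [[-0.19,-0.1,1.44],[-0.19,-0.1,1.44],[-0.15,-0.1,1.4],[0,0,0]], "twist": [-0.1,-0.1,-0.1,0]}}

```text
time_s: 4.08
tool_pos: [0.5032, 0.3715, 0.0269]
tool_rot: [-179.3, -0.2, -24.2]
force: [0.3, 0.2, 0.2]
grip_width: 0.0652
```

```bash
python3 plan.py .5 .368 .025 -24 1
```

```text
[[-0.14, 0.45, 0.19]] [-0.17]
4.075 [0.5032 0.3715 0.0269] [-179.3291   -0.1946  -24.1696] [0.3235 0.1576 0.2311] 0.06520352127117077
```

>>> {"name": "arm_command", "arguments": {"translation": [[-0.14,0.42,0.15],[0,0,0]], "twist": [0,0]}}

```text
time_s: 4.32
tool_pos: [0.5002, 0.368, 0.0254]
tool_rot: [-179.3, -0.2, -24.2]
force: [0.9, 1.1, 0.9]
grip_width: 0.0654
```

```bash
python3 plan.py .5 .368 .025 -24 1
```

```text
[[-0.02, 0.01, 0.04]] [-0.18]
4.325 [0.5002 0.368  0.0254] [-179.3294   -0.211   -24.1774] [0.8681 1.0535 0.9129] 0.06544578551564079
```

>>> {"name": "arm_command", "arguments": {"translation": [[0,0,0],[0,0,0],[0,0,0],[0,0,0],[0,0,0],[0,0,0]], "twist": [0,0,0,0,0,0], "grip": 0, "force": 30}}

```text
time_s: 5.08
tool_pos: [0.5009, 0.3685, 0.0267]
tool_rot: [-179.2, -0.2, -24.2]
force: [0.3, -0.9, -0.1]
grip_width: 0.03
```

```bash
python3 plan.py .5 .368 .15 -22 3
```

```text
[[-0.02, 0.03, -4.11], [-0.02, 0.03, -4.11], [-0.02, 0.03, -4.11]] [-0.73, -0.73, -0.73]
5.075 [0.5009 0.3685 0.0267] [-179.2111   -0.2496  -24.1879] [ 0.3237 -0.8685 -0.0984] 0.030031211413948843
```

Gripped: the opening is 30.0 mm, as it should be. Lift it and carry it over.

>>> {"name": "arm_command", "arguments": {"translation": [[0,0,-3.5],[0,0,-3.5],[0,0,-3.5]], "twist": [0,0,0]}}

```text
time_s: 5.45
tool_pos: [0.497, 0.365, 0.1291]
tool_rot: [-179.8, -0.0, -24.2]
force: [0.2, -0.1, -1.4]
grip_width: 0.0304
```

```bash
python3 plan.py .519 .122 .125 -9 8
```

```text
[[1.5, 2.66, 0.05], [1.41, 2.71, 0.05], [1.32, 2.75, 0.05], [1.22, 2.79, 0.05], [1.13, 2.83, 0.05], [1.04, 2.87, 0.05], [0.94, 2.9, 0.05], [0.84, 2.93, 0.05]] [-1.9, -1.9, -1.9, -1.9, -1.9, -1.9, -1.9, -1.9]
5.45 [0.497  0.365  0.1291] [-179.7701   -0.031   -24.1899] [ 0.1837 -0.1308 -1.4271] 0.03036965269023202
```

>>> {"name": "arm_command", "arguments": {"translation": [[1.5,2.66,0.05],[1.41,2.71,0.05],[1.32,2.75,0.05],[1.22,2.79,0.05],[1.13,2.83,0.05],[1.04,2.87,0.05],[0.94,2.9,0.05],[0.84,2.93,0.05],[0,0,0],[0,0,0]], "twist": [-1.9,-1.9,-1.9,-1.9,-1.9,-1.9,-1.9,-1.9,0,0]}}

```text
time_s: 6.7
tool_pos: [0.5206, 0.1158, 0.1244]
tool_rot: [-179.6, -0.2, -8.5]
force: [0.3, 0.8, -0.9]
grip_width: 0.0303
```

```bash
python3 plan.py .519 .119 .106 -9 2
```

```text
[[-0.1, -0.15, 0.92], [-0.1, -0.15, 0.92]] [0.27, 0.27]
6.7 [0.5206 0.1158 0.1244] [-179.5914   -0.1847   -8.4571] [ 0.2572  0.8115 -0.8825] 0.03034634968480358
```

>>> {"name": "arm_command", "arguments": {"translation": [[-0.1,-0.15,0.92],[-0.1,-0.15,0.92],[0,0,0]], "twist": [0.27,0.27,0]}}

```text
time_s: 7.08
tool_pos: [0.518, 0.1222, 0.1039]
tool_rot: [-179.6, -0.1, -8.8]
force: [0.5, 0.9, -1.9]
grip_width: 0.0302
```

```bash
python3 plan.py .5193 .1194 .092 -9 1;  python3 - <<'E'
from fit import *
T=grab("top");S=grab("scene")
o=telemetry.get_obs(); p=o["tool_pos"]; z=p[2]+.0023
print("expected lamp top centre px", proj(S,(p[0],p[1],z+.029)),proj(T,(p[0],p[1],z+.029)))
x0,y0,x1,y1=260,150,320,210
a=cv2.resize(S["f"][y0:y1,x0:x1].clip(0,255).astype(np.uint8),None,fx=8,fy=8,interpolation=cv2.INTER_CUBIC)
b=cv2.resize(T["f"][190:240,220:260].clip(0,255).astype(np.uint8),None,fx=8,fy=8,interpolation=cv2.INTER_CUBIC); b=cv2.copyMakeBorder(b,0,80,0,0,0)
cv2.imwrite("pics/i1.png",np.hstack([a,b]))
E
```

```text
[[0.17, 0.26, 1.19]] [0.19]
7.075 [0.518  0.1222 0.1039] [-179.5942   -0.0997   -8.8109] [ 0.5032  0.8844 -1.9191] 0.030162308309776294
expected lamp top centre px [287.717  163.6353] [238.321  208.1656]
```

View pics/i1.png

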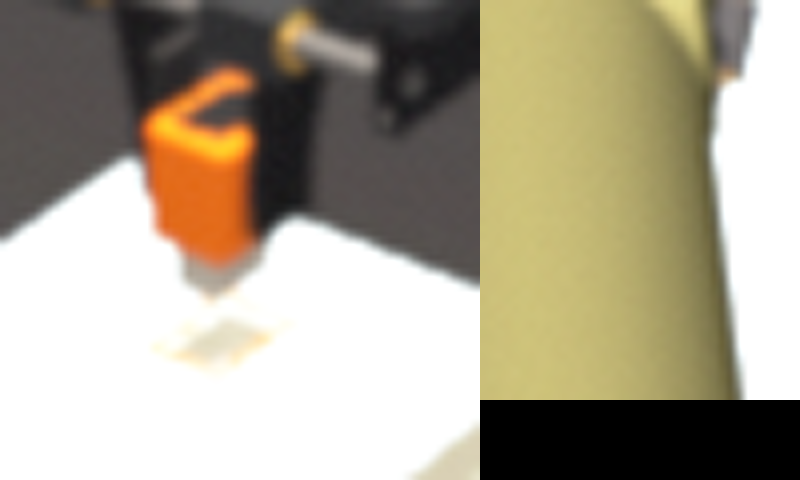

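In the scene view the lamp hangs over the socket (about (220,345) in the crop), foot tip at (215,298). The arm hides it from the top camera. I'll compare its corners with the prediction to find how the lamp sits in the jaws.

```bash
python3 - <<'E'
from fit import *
from scipy.optimize import least_squares
S=optics.read_camera("scene"); o=telemetry.get_obs(); p=o["tool_pos"]; t=np.deg2rad(o["tool_rot"][2])
R=np.array([[np.cos(t),-np.sin(t)],[np.sin(t),np.cos(t)]])
z=p[2]+.0023
obs=[((9,-14,-29),(215,298)),((15,-20,-11),(207,264)),((15,-20,29),(224,160)),((-15,-20,29),(145,125)),((-15,-20,-11),(157,228))]
px=lambda x,y:np.array([260+x/8-.44,150+y/8-.44])
def P(l,dx=0,dy=0,dz=0):
    l=np.array(l)/1000; q=R@(l[:2]+(dx,dy))+p[:2]; return proj(S,(*q,z+l[2]+dz))
for l,u in obs: print(l,px(*u),P(l))
r=least_squares(lambda v:np.concatenate([px(*u)-P(l,*v) for l,u in obs]),[0,0,0]); print("offset lamp frame mm",r.x*1000,r.fun)
r=least_squares(lambda v:np.concatenate([px(*u)-P(l,0,*v) for l,u in obs]),[0,0]); print("offset y,z mm",r.x*1000,r.fun)
E
```

```text
(9, -14, -29) [286.435 186.81 ] [287.3124 188.4565]
(15, -20, -11) [285.435 182.56 ] [287.7612 183.9427]
(15, -20, 29) [287.56 169.56] [287.6605 169.1657]
(-15, -20, 29) [277.685 165.185] [277.3324 165.211 ]
(-15, -20, -11) [279.185 178.06 ] [277.6361 179.877 ]
offset lamp frame mm [-82.2911 104.6416 -79.4733] [-0.1632  0.5404 -1.5496  0.3011  0.678   0.3353 -0.1029 -0.5534  1.1368
 -0.6261]
offset y,z mm [-0.8852  2.8104] [-0.6438 -0.8125 -2.0899 -0.5276  0.1408  1.2956  0.6106  0.8711  1.8012
 -0.9652]
```

The lamp sits in the jaws as predicted, within the corner-picking error of about 1 px. I'll align just above the mouth, then feel my way down.

>>> {"name": "arm_command", "arguments": {"translation": [[0.1,0.2,0.6],[0.07,0.06,0.5],[0,0,0]], "twist": [0.1,0.1,0]}}

```text
time_s: 7.9
tool_pos: [0.5207, 0.1182, 0.0937]
tool_rot: [-179.5, -0.2, -9.1]
force: [0.8, -0.5, -1.5]
grip_width: 0.0302
```

```bash
python3 plan.py .5193 .1194 .089 -9 1
```

```text
[[-0.16, -0.1, 0.47]] [-0.14]
7.9 [0.5207 0.1182 0.0937] [-179.5184   -0.2376   -9.1449] [ 0.8394 -0.5271 -1.5162] 0.03018561285612655
```

>>> {"name": "arm_command", "arguments": {"translation": [[-0.14,-0.1,0.3],[0,0,0.1]], "twist": [0,0]}}

```text
time_s: 8.15
tool_pos: [0.5194, 0.1195, 0.0894]
tool_rot: [-179.5, -0.2, -9.1]
force: [-0.3, 0.7, -0.9]
grip_width: 0.0302
```

```bash
python3 plan.py .5193 .1194 .086 -9 1
```

```text
[[-0.01, 0.01, 0.34]] [-0.14]
8.15 [0.5194 0.1195 0.0894] [-179.5204   -0.2273   -9.1447] [-0.2635  0.7024 -0.8956] 0.030153956925972066
```

>>> {"name": "arm_command", "arguments": {"translation": [[0,0,0.3],[0,0,0.3],[0,0,0.3]], "twist": [0,0,0]}}

```text
time_s: 8.52
tool_pos: [0.5196, 0.1198, 0.08]
tool_rot: [-179.5, -0.3, -9.1]
force: [0.0, 0.0, -2.1]
grip_width: 0.0303
```

```bash
python3 plan.py .5193 .1194 .0687 -9 1; python3 -c "
from h import *
print(telemetry.get_obs()['wrist_torque'])"
```

```text
[[-0.03, 0.04, 1.13]] [-0.13]
8.525 [0.5196 0.1198 0.08  ] [-179.5032   -0.2576   -9.1301] [ 0.0139  0.0479 -2.1259] 0.030262376388616778
[-0.1051  0.0809 -0.0181]
```

It's past the mouth with no contact force, so it is entering the hole. Keep going.

>>> {"name": "arm_command", "arguments": {"translation": [[0,0,0.4],[0,0,0.3],[0,0,0.3],[0,0,0.2]], "twist": [0,0,0,0]}}

```text
time_s: 9.02
tool_pos: [0.5195, 0.1198, 0.068]
tool_rot: [-179.5, -0.2, -9.1]
force: [-7.3, -1.6, 15.5]
grip_width: 0.0299
```

```bash
python3 plan.py .5193 .1194 .0687 -9 1
```

```text
[[-0.01, 0.04, -0.07]] [-0.14]
9.025 [0.5195 0.1198 0.068 ] [-179.5089   -0.194    -9.1393] [-7.3254 -1.5711 15.5154] 0.029851746167346517
```

It is seated: TCP z is 0.068 (0.0687 expected) with 15 N upward. Release.

>>> {"name": "arm_command", "arguments": {"translation": [[0,0,0],[0,0,0],[0,0,0],[0,0,0],[0,0,0]], "twist": [0,0,0,0,0], "grip": 65}}

```text
time_s: 9.65
tool_pos: [0.5204, 0.1201, 0.0686]
tool_rot: [-179.5, -0.3, -9.1]
force: [0.4, -0.4, 0.1]
grip_width: 0.0563
```

>>> {"name": "arm_command", "arguments": {"translation": [[0,0,-3],[0,0,-4],[0,0,-4],[0,0,-1]], "twist": [0,0,0,0]}}

```text
time_s: 10.15
tool_pos: [0.5184, 0.1187, 0.1903]
tool_rot: [-179.6, -0.1, -9.1]
force: [0.2, 0.2, -0.0]
grip_width: 0.0567
```

```bash
python3 plan.py .5045 -.030 .18 54 8;  python3 - <<'E'
from fit import *
S=grab("scene")
x0,y0,x1,y1=205,150,325,240
cv2.imwrite("pics/i2.png",cv2.resize(S["f"][y0:y1,x0:x1].clip(0,255).astype(np.uint8),None,fx=6,fy=6,interpolation=cv2.INTER_CUBIC))
# expected home corners
t=np.deg2rad(-9);R=np.array([[np.cos(t),-np.sin(t)],[np.sin(t),np.cos(t)]])
for l in [(15,-20,.1),(15,-20,.06),(-15,-20,.1),(15,20,.1),(15,20,.06),(-15,-20,.06)]:
    q=R@(np.array(l[:2])/1000)+(.5194,.1196); print(l,(proj(S,(*q,l[2]))-(x0-.42,y0-.42))*6)
E
```

```text
[[0.12, 1.86, 0.13], [-0.13, 1.86, 0.13], [-0.39, 1.83, 0.13], [-0.63, 1.76, 0.13], [-0.87, 1.65, 0.13], [-1.09, 1.52, 0.13], [-1.29, 1.35, 0.13], [-1.46, 1.16, 0.13]] [-7.89, -7.89, -7.89, -7.89, -7.89, -7.89, -7.89, -7.89]
10.15 [0.5184 0.1187 0.1903] [-179.5814   -0.1237   -9.1455] [ 0.2176  0.2143 -0.0171] 0.056671258207355656
(15, -20, 0.1) [496.9247 201.5052]
(15, -20, 0.06) [497.5493 287.0029]
(-15, -20, 0.1) [436.1175 177.0515]
(15, 20, 0.1) [557.9752 158.0566]
(15, 20, 0.06) [557.4097 242.5636]
(-15, -20, 0.06) [437.9166 261.946 ]
```

View pics/i2.png

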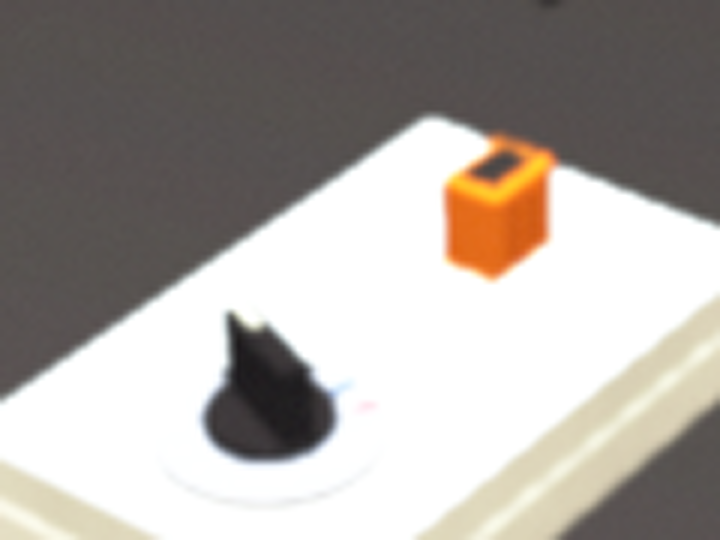

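The lamp is upright and flush in the socket, head at about (497,210) in the crop against an expected (497,201) top corner. The knob's pointer end is at (245,318) and its other end at about (305,370). The dial centre comes out at about (0.5045,-0.030) and the parked bar yaw at about -32°. Next I'll move above the knob.

>>> {"name": "arm_command", "arguments": {"translation": [[0.12,1.86,0.13],[-0.13,1.86,0.13],[-0.39,1.83,0.13],[-0.63,1.76,0.13],[-0.87,1.65,0.13],[-1.09,1.52,0.13],[-1.29,1.35,0.13],[-1.46,1.16,0.13],[0,0,0]], "twist": [-8.2,-8.2,-8.2,-8.2,-8.2,-8.2,-8.2,-8.2,0]}}

```text
time_s: 11.48
tool_pos: [0.4964, -0.0358, 0.158]
tool_rot: [-178.6, 1.1, 58.6]
force: [-0.4, -0.5, 0.6]
grip_width: 0.0563
```

```bash
python3 plan.py .5045 -.030 .125 58 3;  python3 - <<'E'
from fit import *
S=optics.read_camera("scene")
k=lambda x,y:(205+x/6-.42,150+y/6-.42)
a=back(S,*k(245,318),.108);b=back(S,*k(305,370),.108);print(a,b,(a+b)/2,np.linalg.norm(a-b),np.rad2deg(np.arctan2(*(b-a)[1::-1])))
print("disc centre",back(S,*k(269,417),.074))
E
```

```text
[[0.31, 0.13, 1.1], [0.31, 0.13, 1.1], [0.31, 0.13, 1.1]] [0.21, 0.21, 0.21]
11.475 [ 0.4964 -0.0358  0.158 ] [-178.556     1.1444   58.6393] [-0.4089 -0.532   0.5935] 0.0563081011119981
[ 0.4935 -0.0251  0.108 ] [ 0.5295 -0.0426  0.108 ] [ 0.5115 -0.0338  0.108 ] 0.04005539115416911 -25.96764567272863
disc centre [ 0.5072 -0.034   0.074 ]
```

>>> {"name": "arm_command", "arguments": {"translation": [[0.25,0.1,1.1],[0.25,0.1,1.1],[0.2,0.1,1.1],[0,0,0]], "twist": [0,0,0,0]}}

```text
time_s: 12.02
tool_pos: [0.501, -0.0265, 0.1205]
tool_rot: [-178.4, 1.2, 58.7]
force: [0.1, 0.4, -0.2]
grip_width: 0.0566
```

```bash
python3 plan.py .505 -.0315 .08 58 3;  python3 - <<'E'
from fit import *
S=grab("scene",3); T=grab("top",3)
f=lambda C,r,s:cv2.resize(C["f"][r[1]:r[3],r[0]:r[2]].clip(0,255).astype(np.uint8),None,fx=s,fy=s,interpolation=cv2.INTER_CUBIC)
cv2.imwrite("pics/k1.png",np.hstack([f(S,(220,170,290,240),6),f(T,(260,185,320,255),6)]))
E
```

```text
[[-0.07, 0.2, 1.35], [-0.07, 0.2, 1.35], [-0.07, 0.2, 1.35]] [0.23, 0.23, 0.23]
12.025 [ 0.501  -0.0265  0.1205] [-178.3706    1.2015   58.7009] [ 0.0993  0.4414 -0.2269] 0.05659148634335546
```

View pics/k1.png

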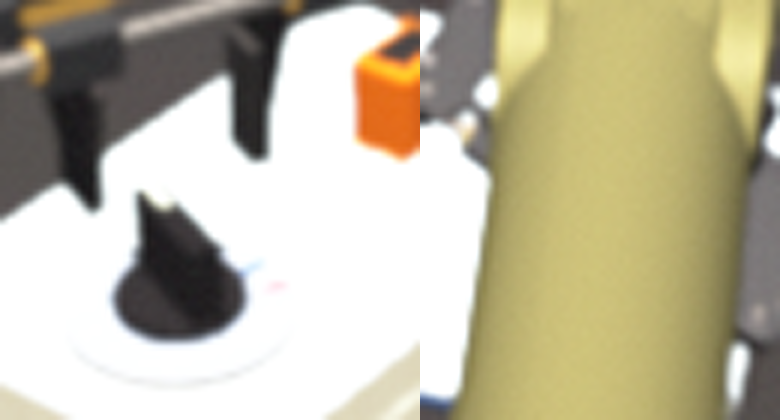

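The fingertips are at (85,205) and (255,155) in the left panel, with the knob bar (150,195)–(205,240) between them. They need a few mm more towards the camera, which matches the dial estimate. Going down.

>>> {"name": "arm_command", "arguments": {"translation": [[-0.07,0.25,1.2],[-0.07,0.2,1.2],[-0.07,0.15,1.2],[0,0,0.2],[0,0,0]], "twist": [0,0,0,0,0]}}

```text
time_s: 12.95
tool_pos: [0.5048, -0.0329, 0.0813]
tool_rot: [-178.5, 1.1, 58.6]
force: [-0.0, -0.3, -0.0]
grip_width: 0.0568
```

```bash
python3 plan.py .505 -.0315 .08 58 1
```

```text
[[0.13, -0.06, 0.13]] [0.61]
12.95 [ 0.5048 -0.0329  0.0813] [-178.4919    1.0951   58.6094] [-0.0477 -0.2897 -0.0004] 0.05681329016632801
```

Close lightly first so the bar can settle against the pads.

>>> {"name": "arm_command", "arguments": {"translation": [[0.08,0,0],[0,0,0],[0,0,0],[0,0,0],[0,0,0],[0,0,0],[0,0,0],[0,0,0]], "twist": [0,0,0,0,0,0,0,0], "grip": 0, "force": 12}}

```text
time_s: 13.95
tool_pos: [0.5069, -0.0305, 0.0823]
tool_rot: [-178.6, 0.9, 58.7]
force: [1.1, 0.7, -0.3]
grip_width: 0.0142
```

```bash
cat >st.py <<'E'
from h import *
o=telemetry.get_obs(); print(o["time_s"],o["tool_pos"],o["tool_rot"],"F",o["force"],"M",o["wrist_torque"],"w",o["grip_width"])
E
python3 st.py
```

```text
13.95 [ 0.5069 -0.0305  0.0823] [-178.618     0.8548   58.6575] F [ 1.1276  0.7472 -0.3167] M [ 0.2696 -0.2163  0.0561] w 0.0141896531856792
```

>>> {"name": "arm_command", "arguments": {"translation": [[0,0,0],[0,0,0]], "twist": [0,0], "grip": 0, "force": 55}}

```text
time_s: 14.2
tool_pos: [0.507, -0.0304, 0.0823]
tool_rot: [-178.6, 0.8, 58.7]
force: [1.1, 0.7, -0.3]
grip_width: 0.0136
```

```bash
python3 st.py
```

```text
14.2 [ 0.507  -0.0304  0.0823] [-178.6171    0.8423   58.6614] F [ 1.0932  0.7459 -0.2545] M [ 0.3119 -0.3369  0.0386] w 0.013610472624373314
```

>>> {"name": "arm_command", "arguments": {"translation": [[0,0,0],[0,0,0],[0,0,0]], "twist": [4,4,4]}}

```text
time_s: 14.58
tool_pos: [0.5067, -0.0308, 0.0824]
tool_rot: [-178.8, 1.2, 46.3]
force: [-0.6, 0.7, -1.2]
grip_width: 0.0137
```

```bash
python3 st.py
```

```text
14.575 [ 0.5067 -0.0308  0.0824] [-178.8196    1.1532   46.3173] F [-0.5545  0.7489 -1.2099] M [ 0.3908 -0.2554  0.1599] w 0.01372922202076418
```

The knob is following: the resisting torque rose to 0.16 N m with low side force. I'll continue in small steps and sample the torque to count clicks.

>>> {"name": "arm_command", "arguments": {"translation": [[0,0,0],[0,0,0]], "twist": [4,3]}}

```text
time_s: 14.82
tool_pos: [0.5064, -0.0311, 0.0823]
tool_rot: [-179.0, 1.3, 39.0]
force: [-0.3, 0.1, -0.4]
grip_width: 0.0135
```

```bash
python3 st.py
```

```text
14.825 [ 0.5064 -0.0311  0.0823] [-178.9516    1.305    39.0406] F [-0.3159  0.1385 -0.4104] M [ 0.3986 -0.3211  0.1059] w 0.013497688693381202
```

>>> {"name": "arm_command", "arguments": {"translation": [[0,0,0],[0,0,0]], "twist": [4,3]}}

```text
time_s: 15.08
tool_pos: [0.5062, -0.0313, 0.0824]
tool_rot: [-179.1, 1.4, 31.8]
force: [-1.0, 0.4, -1.1]
grip_width: 0.0136
```

```bash
python3 st.py
```

```text
15.075 [ 0.5062 -0.0313  0.0824] [-179.0958    1.4282   31.7608] F [-0.9866  0.3992 -1.0965] M [ 0.4372 -0.3743  0.1525] w 0.013604387074045621
```

>>> {"name": "arm_command", "arguments": {"translation": [[0,0,0],[0,0,0]], "twist": [4,3]}}

```text
time_s: 15.32
tool_pos: [0.5059, -0.0314, 0.0824]
tool_rot: [-179.3, 1.5, 24.5]
force: [-0.2, 0.5, -1.4]
grip_width: 0.0137
```

```bash
python3 st.py
```

```text
15.325 [ 0.5059 -0.0314  0.0824] [-179.2605    1.5366   24.5264] F [-0.2425  0.48   -1.3663] M [ 0.5081 -0.3148  0.2386] w 0.013727924705658156
```

>>> {"name": "arm_command", "arguments": {"translation": [[0,0,0],[0,0,0]], "twist": [4,3]}}

```text
time_s: 15.58
tool_pos: [0.5056, -0.0315, 0.0823]
tool_rot: [-179.4, 1.6, 17.3]
force: [-1.0, 0.2, -1.0]
grip_width: 0.0135
```

```bash
python3 st.py
```

```text
15.575 [ 0.5056 -0.0315  0.0823] [-179.4307    1.6296   17.2687] F [-1.0471  0.1647 -1.0035] M [ 0.485  -0.4387  0.0991] w 0.013543999252307287
```

>>> {"name": "arm_command", "arguments": {"translation": [[0,0,0],[0,0,0]], "twist": [4,3]}}

```text
time_s: 15.82
tool_pos: [0.5053, -0.0316, 0.0824]
tool_rot: [-179.6, 1.7, 10.0]
force: [-1.6, 1.0, -1.5]
grip_width: 0.0139
```

```bash
python3 st.py
```

```text
15.825 [ 0.5053 -0.0316  0.0824] [-179.5963    1.6919    9.9778] F [-1.6489  1.0404 -1.5131] M [ 0.4772 -0.3987  0.1404] w 0.0138763138899851
```

>>> {"name": "arm_command", "arguments": {"translation": [[0,0,0],[0,0,0]], "twist": [3,3]}}

```text
time_s: 16.08
tool_pos: [0.5051, -0.0316, 0.0824]
tool_rot: [-179.7, 1.7, 3.8]
force: [-1.2, 0.2, -0.7]
grip_width: 0.0136
```

```bash
python3 st.py
```

```text
16.075 [ 0.5051 -0.0316  0.0824] [-179.7425    1.7312    3.7535] F [-1.1573  0.1746 -0.6504] M [ 0.5101 -0.447   0.221 ] w 0.013633750424881411
```

>>> {"name": "arm_command", "arguments": {"translation": [[0,0,0],[0,0,0]], "twist": [3,3]}}

```text
time_s: 16.32
tool_pos: [0.5048, -0.0316, 0.0824]
tool_rot: [-179.9, 1.8, -2.4]
force: [-0.5, -0.3, -0.6]
grip_width: 0.0134
```

```bash
python3 st.py
```

```text
16.325 [ 0.5048 -0.0316  0.0824] [-179.8964    1.7611   -2.4453] F [-0.5123 -0.3296 -0.5822] M [ 0.4638 -0.445   0.2135] w 0.013378960333404938
```

>>> {"name": "arm_command", "arguments": {"translation": [[0,0,0],[0,0,0]], "twist": [3,3]}}

```text
time_s: 16.58
tool_pos: [0.5045, -0.0316, 0.0824]
tool_rot: [180.0, 1.8, -8.7]
force: [-0.9, 0.2, -0.5]
grip_width: 0.0135
```

```bash
python3 st.py
```

```text
16.575 [ 0.5045 -0.0316  0.0824] [179.955    1.7699  -8.6613] F [-0.8711  0.1679 -0.514 ] M [ 0.461  -0.4752  0.1213] w 0.013477681494221407
```

>>> {"name": "arm_command", "arguments": {"translation": [[0,0,0],[0,0,0]], "twist": [2,2]}}

```text
time_s: 16.82
tool_pos: [0.5043, -0.0316, 0.0824]
tool_rot: [179.9, 1.8, -12.9]
force: [-1.2, 0.2, -0.6]
grip_width: 0.0134
```

```bash
python3 st.py
```

```text
16.825 [ 0.5043 -0.0316  0.0824] [179.856    1.7703 -12.8702] F [-1.1797  0.1851 -0.5717] M [ 0.4548 -0.4386  0.0804] w 0.013444859661029662
```

Fit the torque ripple for the detent phase.

```bash
python3 - <<'E'
import numpy as np
from scipy.optimize import curve_fit
y=np.array([46.32,39.04,31.76,24.53,17.27,9.98,3.75,-2.45,-8.66,-12.87]);m=np.array([.16,.106,.1525,.2386,.099,.1404,.221,.2135,.1213,.0804])
t=np.deg2rad(58.66-y)
f=lambda t,a,b,A,d:a+b*t+A*np.sin(2*np.pi*(t+d)/.45)
p,c=curve_fit(f,t,m,[.12,.02,.075,0]); print(p,np.sqrt(np.diag(c)),m-f(t,*p)); print("knob now",t[-1]+p[3],"to go deg",np.rad2deg(1.35-t[-1]-p[3]))
E
```

```text
[0.15703244 0.00591122 0.07073335 0.00240474] [0.01590036 0.01908397 0.00909694 0.00936368] [-0.00542574  0.01730573 -0.02859959  0.01586613 -0.01699027  0.02225709
  0.00523481  0.00030449  0.00454943 -0.01450208]
knob now 1.2508387501588207 to go deg 5.681521107141877
```

The fit has a ripple of 0.071 N m and a phase offset of about 0. The knob is at 1.25 rad, with 5.7° to go.

>>> {"name": "arm_command", "arguments": {"translation": [[0,0,0],[0,0,0],[0,0,0],[0,0,0],[0,0,0],[0,0,0]], "twist": [3,2.3,0,0,0,0]}}

```text
time_s: 17.58
tool_pos: [0.5041, -0.0315, 0.0824]
tool_rot: [179.7, 1.8, -18.4]
force: [-2.2, 0.7, -1.6]
grip_width: 0.0137
```

```bash
python3 st.py; python3 - <<'E'
from fit import *
S=grab("scene",3)
f=lambda C,r,s:cv2.resize(C["f"][r[1]:r[3],r[0]:r[2]].clip(0,255).astype(np.uint8),None,fx=s,fy=s,interpolation=cv2.INTER_CUBIC)
cv2.imwrite("pics/e1.png",f(S,(210,140,320,240),6))
E
python3 st.py
```

```text
17.575 [ 0.5041 -0.0315  0.0824] [179.6987   1.7697 -18.3672] F [-2.2194  0.7092 -1.6433] M [ 0.4364 -0.5224  0.2222] w 0.01370112083898265
17.725 [ 0.504  -0.0316  0.0824] [179.6976   1.7697 -18.3743] F [-0.7224  1.2217 -1.2036] M [ 0.4132 -0.5361  0.1703] w 0.01338359009153841
```

View pics/e1.png

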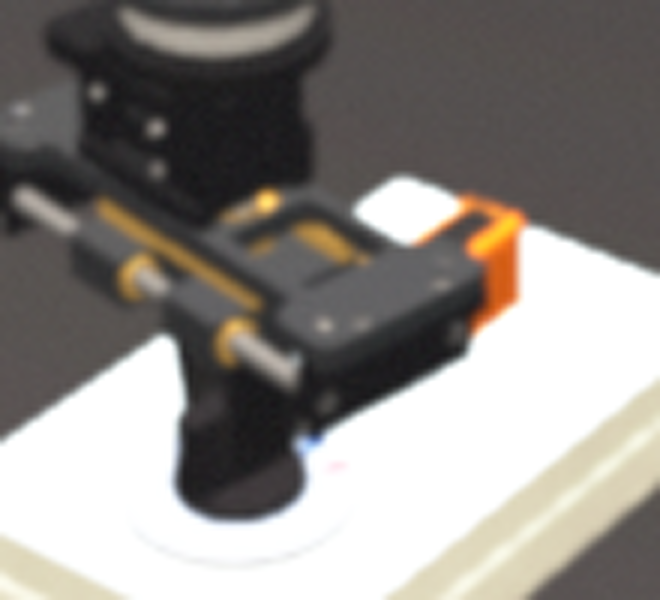

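The gripper holds the knob with the bar facing the blue mark (310,440), and the lamp is still seated at (495,255). Pose and torque (0.17 N m, about the mean at a click) are steady, so I'll hand in.

```bash
python3 -c "
from h import *
print(env.sign_off())"; python3 st.py
```

```text
the job is handed in; nothing more can be done
None
the job is handed in; nothing more can be done
```

The lamp module is plugged into the socket and released, and the gripper is still holding the knob on the third click. I handed the job in at about 17.7 s; no verdict was reported.

- **Lamp:** it bottomed out at TCP height 0.068 m (0.0687 m expected) with about 15 N of push. After release the picture showed it upright and flush.
- **Knob:** I turned it 77.0° from parked, which puts it at about 1.345 rad (target 1.35). A fit to the torque ripple over three detents agreed with the measured angle to 0.01 rad. The last readings were steady at about 0.17 N m, and the grip was set to 55 N.
- **Bottle, beaker and jar:** the arm's path stayed clear of all three. The last image was a crop around the photometer, so I did not look at them again at the end.
- **Disagreements:** whole-outline fits of the photometer differed by about 5 mm between the two cameras, so I used the socket frame corners instead, which agreed to 1 mm. The lamp's lower corners were up to about 2 px off prediction, both in the jaws and when seated, which I put down to corner picking. The tool was tilted about 1.8° while holding the knob, with side forces of about 2 N or less.

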